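# Clear the tea tasting: hang the carrier and sort the drawer boxes

### The arm

A 6-joint arm with a two-finger parallel gripper is mounted at the origin on the work surface. World frame = base frame: x ahead of the robot, y to its left, z up, the work surface at z = 0. Lengths are in m, angles in rad, forces in N, time in s.
With the tool pointing down it reaches from about 0.325 to 1 m from the base axis. Payload 5.1 kg.
Tool frame: the origin (TCP) lies between the finger pads; the fingertips stand ahead of it and the grasp point (between the pads) is the TCP (manip.tip_extent is the z of the fingertips in the tool frame, in m); z points along the fingers, y is the line along which they close (so a half turn about z gives the same grasp; the last joint's range is limited). The gripper opens to 85 mm and grips with 20 to 120 N. Pads are 22 mm wide; open, the fingers measure 114 mm over their backs; the gripper's body (76 mm by 85 mm) begins 54 mm behind the grasp point. The pads swing forward as they close: fully open they stand 13 mm farther back than shut.
Start: joints at [1.19, 0.124, 1.65, -0, 1.367, -0.083], TCP at [0.191, 0.621, 0.25] pointing down, gripper open.
Joint ranges: [-2.61, 2.61], [-1.02, 2.33], [0.03, 2.71], [-1.35, 4.49], [0.32, 2.68], [-2.91, 2.91]. Speed limits (rad/s): [2.57, 2.57, 3.14, 3.14, 3.14, 3.14].

### API

Orientations are given as a unit quaternion [w, x, y, z].
In Python, from plant import manip gives the robot as it stands. The module is installed in compiled form; this text tells all that it offers.
- The arm moves only by the shell command python3 -m handwheel 'ROWS' [OPENING] [FORCE]. ROWS is JSON, a list of rows, each a list of 4 numbers: the shift along the world's x, y, z in m, then the turn about the world's z in degrees. A call has 1 to 12 rows; each row is the pose to reach, as a shift and turn from the pose commanded when the call began; what a row does not reach only later rows make up. A row lasts 1/10 s, in which the tool goes at most 50 mm and 8.59 degrees, less where a joint would pass 70% of its speed; a pose out of reach is approached as far as the arm can. A call with a gripper value outside its range is refused whole. OPENING is the opening in per cent of the stroke, from 0 (shut) to 100 (fully open), set as the call begins (- or left out, the last holds). The fingers move at their own pace and stop on an object; FORCE is the grip in N (left out, the last holds). Time passes only in rows, so rows that repeat a pose let the fingers close. It gives the time, the measured TCP pose, the force, the opening and the grip force at its end, in the units of the state.
- manip.get_state(): the state, without advancing time (a new reading comes with each control period).
- manip.camera(name): name is "side" or "top" or "wrist"; returns a dict with "frame" (480x640x3 uint8, red, green, blue), "range_z" (480x640 float32, m along the optical axis (not along the pixel's ray), 0 where there is no reading), "fovy" (degrees; the focal length in pixels is half the picture's height over the tangent of half this angle, whatever the lens; pixels are square), "cx", "cy" (the principal point, pixels), "k1" (the pictures are not rectified: a ray, as slopes to the right and down, at radius r is drawn at 1 + k1 r^2 times it, then the intrinsics apply), "extrinsics" (4x4, takes a point from world to camera coordinates); the wrist camera has in their place "T_tool_cam" (4x4, takes a point from camera to tool coordinates, whose origin is the TCP and whose axes are the flange's). Camera axes: x right, y up, looking along -z (the intrinsics and any distortion apply to the point x, -y, -z); pixel columns grow to the right and rows downward; lengths in m; the calibration is good to about 2 mm. A picture is of the moment at which its call begins: read the wrist's pose just before it.
- manip.finish_job(): hands the job in; it is judged then, once.
The state is a dict: "time": time; "joint_positions": joint angles; "qvel": joint speeds; "effort": joint torques, N m; "position": TCP position; "orientation": TCP orientation; "wrist_force": force on the tool from outside, world axes, zero at the start; "wrist_torque": the same for the moment, N m; "opening": finger opening in m; "gripper_force": force on a finger pad.
Only numpy, scipy, OpenCV 4.12 (cv2) and the standard library are available. Lean on these libraries where they do the work, as an engineer would, in place of code of your own. Each camera call takes 0.05 s, during which the arm holds its last target. There are 200 camera calls.

### The job

Before any box goes into it, hang the bamboo carrier on its stand, both ear holes over the two brass pins and the ears down on the posts. Sort all the little tea boxes by their drawers: those with the drawer pushed in go upright onto the floor of the hung carrier, those with the drawer pulled out go upright onto the floor of the red tray for refilling. Leave every drawer as it is, pushed in or pulled out, and do not knock over or push aside the ivory cup that stands between the boxes and the stand.

Things in the scene. Friction and masses are not known exactly. Their poses are not given: they have to be found in the camera images.
- box_1: tea box, may be absent: dark wooden sleeve 64 (x) x 34 (y) x 30 mm high, 90 g with its white drawer. Origin: centre of the sleeve's underside, z up. The drawer slides out at the sleeve's own -x end; its front plate (4 thick, 32 wide, 28 high) and 8 mm brass knob stand proud of that end even when home. Grip the sleeve across its 34 mm.
- box_2: tea box, may be absent: dark wooden sleeve 64 (x) x 34 (y) x 30 mm high, 90 g with its white drawer. Origin: centre of the sleeve's underside, z up. The drawer slides out at the sleeve's own -x end; its front plate (4 thick, 32 wide, 28 high) and 8 mm brass knob stand proud of that end even when home. Grip the sleeve across its 34 mm.
- box_3: tea box, may be absent: dark wooden sleeve 64 (x) x 34 (y) x 30 mm high, 90 g with its white drawer. Origin: centre of the sleeve's underside, z up. The drawer slides out at the sleeve's own -x end; its front plate (4 thick, 32 wide, 28 high) and 8 mm brass knob stand proud of that end even when home. Grip the sleeve across its 34 mm.
- box_4: tea box, may be absent: dark wooden sleeve 64 (x) x 34 (y) x 30 mm high, 90 g with its white drawer. Origin: centre of the sleeve's underside, z up. The drawer slides out at the sleeve's own -x end; its front plate (4 thick, 32 wide, 28 high) and 8 mm brass knob stand proud of that end even when home. Grip the sleeve across its 34 mm.
- box_5: tea box, may be absent: dark wooden sleeve 64 (x) x 34 (y) x 30 mm high, 90 g with its white drawer. Origin: centre of the sleeve's underside, z up. The drawer slides out at the sleeve's own -x end; its front plate (4 thick, 32 wide, 28 high) and 8 mm brass knob stand proud of that end even when home. Grip the sleeve across its 34 mm.
- box_6: tea box, may be absent: dark wooden sleeve 64 (x) x 34 (y) x 30 mm high, 90 g with its white drawer. Origin: centre of the sleeve's underside, z up. The drawer slides out at the sleeve's own -x end; its front plate (4 thick, 32 wide, 28 high) and 8 mm brass knob stand proud of that end even when home. Grip the sleeve across its 34 mm.
- box_1_drawer (a joint): how far the drawer of box_1 is pulled out, m: about 0 (under 0.003) = pushed home, 0.020 to 0.030 = pulled out; 0.030 is the stop. It stays where it is left (1.2 N friction).
- box_2_drawer (a joint): how far the drawer of box_2 is pulled out, m: about 0 (under 0.003) = pushed home, 0.020 to 0.030 = pulled out; 0.030 is the stop. It stays where it is left (1.2 N friction).
- box_3_drawer (a joint): how far the drawer of box_3 is pulled out, m: about 0 (under 0.003) = pushed home, 0.020 to 0.030 = pulled out; 0.030 is the stop. It stays where it is left (1.2 N friction).
- box_4_drawer (a joint): how far the drawer of box_4 is pulled out, m: about 0 (under 0.003) = pushed home, 0.020 to 0.030 = pulled out; 0.030 is the stop. It stays where it is left (1.2 N friction).
- box_5_drawer (a joint): how far the drawer of box_5 is pulled out, m: about 0 (under 0.003) = pushed home, 0.020 to 0.030 = pulled out; 0.030 is the stop. It stays where it is left (1.2 N friction).
- box_6_drawer (a joint): how far the drawer of box_6 is pulled out, m: about 0 (under 0.003) = pushed home, 0.020 to 0.030 = pulled out; 0.030 is the stop. It stays where it is left (1.2 N friction).
- tray: the refill tray: fixed, red lacquer, 140 (x) x 210 (y) mm outside, walls 5 mm thick and 14 mm high, floor 5 mm thick. Origin: centre of its underside. It stands to the left or the right of the table.
- carrier: loose pale bamboo carrier, 0.3 kg. Origin: centre of underside. Floor top at z 6; inside 100 (x) x 204 (y) mm; front, back walls 16 high, ends (y +-104) 40 high. An ear at each end, z 34 to 40, out to y +-146, 44 long in x, has an 18 mm hole at x 0, y +-126. Grip tab on the front wall: x -55, y 0, 10 thick (x), 60 wide (y), top at z 58. Starts on the table, on the side without the tray.
- stand: fixed stand: two dark wooden posts (40 x 22 mm, tops at z 70 mm) at x 0, y +-126 mm, each with an upright 9 mm brass pin ending in a cone 25 mm above the post top; a base bar 50 mm wide, 10 mm high joins them. The hung carrier rests with its ears on the post tops, underside 36 mm above the table. Origin: centre of the underside, at table height.
- cup_a: bystander: ivory cup of 28 mm radius, 42 mm high, between the boxes and the stand. Origin: centre of its underside.

How it is judged:
On the way:
1. the carrier hangs on both pins while no box has been put in it yet (horizontal distance between carrier and stand below 0.008 m and z of carrier in the frame of stand between 0.03 and 0.042 m and angle between the x axis of carrier and the x axis of stand, either way round below 0.06 rad and height (world z) of each of box_1, box_2, box_3, box_4, box_5, box_6 below 0.03 m), for 0.2 s.
At the end, for the whole second after the job is handed in: Carrier level on both pins (centre within 8 mm of the stand's, underside 30-42 mm up, either way round). Drawer-in boxes (under 8 mm) upright, at rest on its floor, within 35 (x), 90 (y) mm of its centre; drawer-out ones (over 15 mm) likewise on the red tray's floor, within 55, 90 mm (horizontal distance between carrier and stand below 0.008 m and z of carrier in the frame of stand between 0.03 and 0.042 m and angle between the x axis of carrier and the x axis of stand, either way round below 0.06 rad and linear speed of each of carrier, box_1, box_4, box_6, box_2, box_3, box_5 below 0.02 m/s and angle between carrier's own z axis and vertical below 0.06 rad and x of box_1 in the frame of carrier between -0.035 and 0.035 m and y of box_1 in the frame of carrier between -0.09 and 0.09 m and z of box_1 in the frame of carrier between 0 and 0.014 m and angle between each of box_1, box_4, box_6, box_2, box_3, box_5's own z axis and vertical below 0.15 rad and value of joint each of box_1_drawer, box_4_drawer, box_6_drawer below 0.008 m and x of box_4 in the frame of carrier between -0.035 and 0.035 m and y of box_4 in the frame of carrier between -0.09 and 0.09 m and z of box_4 in the frame of carrier between 0 and 0.014 m and x of box_6 in the frame of carrier between -0.035 and 0.035 m and y of box_6 in the frame of carrier between -0.09 and 0.09 m and z of box_6 in the frame of carrier between 0 and 0.014 m and x of box_2 in the frame of tray between -0.055 and 0.055 m and y of box_2 in the frame of tray between -0.09 and 0.09 m and z of box_2 in the frame of tray between 0 and 0.013 m and value of joint each of box_2_drawer, box_3_drawer, box_5_drawer above 0.015 m and x of box_3 in the frame of tray between -0.055 and 0.055 m and y of box_3 in the frame of tray between -0.09 and 0.09 m and z of box_3 in the frame of tray between 0 and 0.013 m and x of box_5 in the frame of tray between -0.055 and 0.055 m and y of box_5 in the frame of tray between -0.09 and 0.09 m and z of box_5 in the frame of tray between 0 and 0.013 m); the robot touches nothing.
It fails at once if the ivory cup between the boxes and the stand is shifted by more than 40 mm or tipped over (distance of cup_a from where it was at the start of the episode above 0.04 m or angle between cup_a's own z axis and vertical above 0.6 rad).
Of box_1, box_2, box_3, box_4, box_5, box_6 only 5 to 6 are there at a start; the rules pass over those that are not, and their reading is None.
At some moment in a run one of box_1, box_2, box_3, box_4, box_5, box_6 may be knocked a few centimetres aside while the robot is not near it.
It also fails if it takes over 210 s, if anything falls off the work surface, if the arm or the gripper's body presses on something with over 40 N, if the wrist force passes 120 N, or if a joint passes its speed limit or range.

## Working session

There is one attempt and no reset: what is moved stays moved. The work goes in short steps, Python scripts to look and compute and a shell command to move; the robot and the scene stay as the last step left them, time stands still between calls to the robot, and variables do not carry over. Pictures are saved under pics/ and viewed, at most 16 in all, crops included, and the job is handed in when it is done.

```bash
mkdir -p pics; cat > h.py <<'E'
import numpy as np, cv2
from plant import manip
from scipy.spatial.transform import Rotation as R
def cam(n):
    s=manip.get_state(); c=manip.camera(n)
    if n=='wrist':
        T=np.eye(4); q=s['orientation']; T[:3,:3]=R.from_quat([q[1],q[2],q[3],q[0]]).as_matrix(); T[:3,3]=s['position']
        c['cw']=T@np.array(c['T_tool_cam'])
    else: c['cw']=np.linalg.inv(np.array(c['extrinsics']))
    c['f']=240/np.tan(np.radians(c['fovy'])/2)
    return c
def rays(c,uv):
    uv=np.atleast_2d(np.asarray(uv,float)); K=np.array([[c['f'],0,c['cx']],[0,c['f'],c['cy']],[0,0,1]])
    p=(uv-[c['cx'],c['cy']])/c['f']; q=p.copy()
    for _ in range(20): q=p/(1+c['k1']*(q**2).sum(1,keepdims=True))
    d=np.c_[q[:,0],-q[:,1],-np.ones(len(q))]
    return d
def plane(c,uv,z):
    d=rays(c,uv)@c['cw'][:3,:3].T; o=c['cw'][:3,3]
    return o+d*((z-o[2])/d[:,2])[:,None]
def cloud(c):
    v,u=np.mgrid[:480,:640]; d=rays(c,np.c_[u.ravel(),v.ravel()])*c['range_z'].reshape(-1,1)
    P=d@c['cw'][:3,:3].T+c['cw'][:3,3]; P[c['range_z'].ravel()==0]=np.nan
    return P.reshape(480,640,3)
def save(c,n): cv2.imwrite('pics/'+n+'.png',c['frame'][:,:,::-1])
E
python3 - <<'E'
from h import *
for n in ['top','side']:
    c=cam(n); save(c,n+'0'); P=cloud(c); print(n,c['cw'][:3,3],c['fovy'],c['k1'],np.nanmedian(P[:,:,2]))
    np.save(n+'0.npy',P)
print(manip.get_state()['time'],manip.tip_extent,manip.get_state()['orientation'])
c=cam('wrist');print(np.array(c['T_tool_cam']),c['fovy'])
E
```

```text
top [ 0.39300824 -0.00677705  1.05943563] 44.28848678118724 -0.15814043599636773 0.000825885275647531
side [0.29993576 0.63073981 0.69789649] 54.112503845739845 -0.032199700240611355 -5.6656168249569205e-05
0.1 0.019 [-2.37027562e-04  1.48321883e-01  9.88938652e-01 -9.51637756e-04]
[[ 4.22086216e-04  9.62422954e-01  2.71554559e-01  6.85835999e-02]
 [ 9.99999871e-01 -3.29821767e-04 -3.85403663e-04  6.70466882e-04]
 [-2.81356727e-04  2.71554687e-01 -9.62422970e-01 -1.23920757e-01]
 [ 0.00000000e+00  0.00000000e+00  0.00000000e+00  1.00000000e+00]] 61.64887464735866
```

View pics/top0.png

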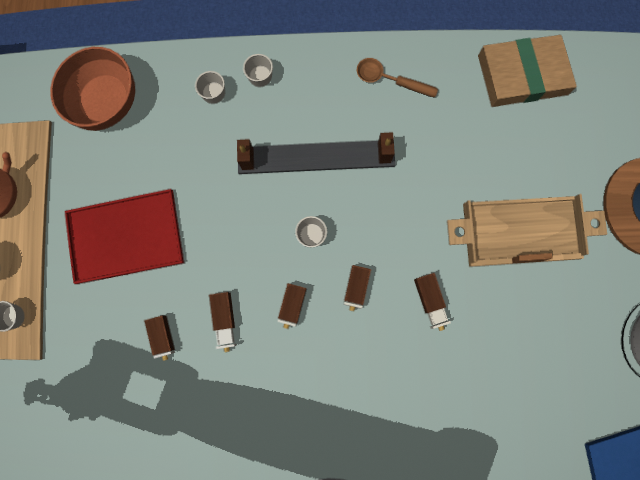

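View pics/side0.png

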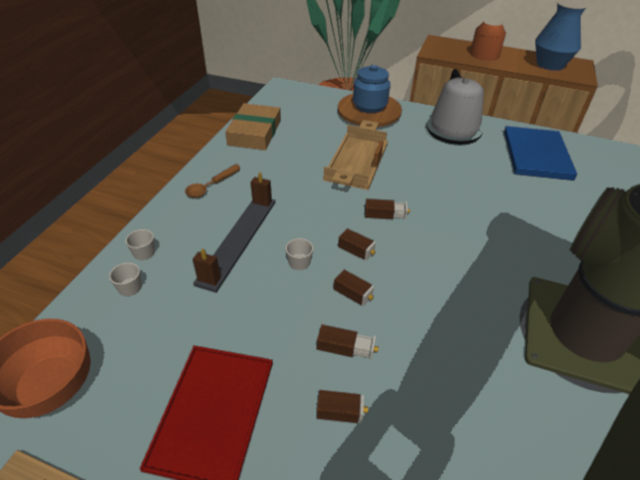

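The top view shows five boxes. Drawers are pulled out at (222,320) and (432,300), and pushed in at (160,337), (292,304) and (358,287). The tray is at (125,237), on the left. The carrier is at (527,231) with its tab facing the robot at (535,256), the stand is at (317,157) with pins at (244,147) and (387,140), and the cup is at (311,232). Next I'll measure these.

```bash
python3 - <<'E'
from h import *
c=cam('top'); P=cloud(c); im=c['frame']; hsv=cv2.cvtColor(im,cv2.COLOR_RGB2HSV)
Z=P[:,:,2]
def comps(m,amin,lab):
    m=cv2.morphologyEx(m.astype(np.uint8),cv2.MORPH_OPEN,np.ones((2,2)))
    n,l,st,ce=cv2.connectedComponentsWithStats(m)
    for i in range(1,n):
        if st[i,4]<amin: continue
        q=P[l==i]; z=np.nanmedian(q[:,2]); uv=np.argwhere(l==i)[:,::-1]
        w=plane(c,uv,z)[:,:2].astype(np.float32)
        r=cv2.minAreaRect(w*1000)
        print(lab,ce[i].round(),st[i,4],'z',z.round(4),'rect',np.round(r[0],1),np.round(r[1],1),round(r[2],1))
x,y=P[:,:,0],P[:,:,1]
H,S,V=[hsv[:,:,i].astype(int) for i in range(3)]
comps((Z>.022)&(Z<.036)&(V<110)&(S>90)&(x<.42)&(x>.1),60,'sleeve')
comps((Z>.018)&(Z<.036)&(S<80)&(V>100)&(x<.36)&(x>.1),15,'drawer')
comps((Z>.010)&(Z<.045)&(x<.42)&(x>.1),60,'boxall')
comps(((H<6)|(H>174))&(S>150)&(V>60)&(y>.1),500,'tray')
comps((Z>.062)&(Z<.08)&(x>.4)&(abs(y)<.25),20,'post')
comps((Z>.002)&(Z<.02)&(V<90)&(x>.4)&(abs(y)<.2),200,'bar')
comps((Z>.032)&(Z<.046)&(abs(y)<.1),50,'cup')
comps((Z>.032)&(Z<.046)&(y<-.2)&(y>-.6)&(x>.2)&(x<.6),20,'carr ends')
comps((Z>.048)&(Z<.065)&(y<-.2)&(y>-.6)&(x>.2)&(x<.6),8,'tab')
comps((Z>.002)&(Z<.066)&(y<-.2)&(y>-.6)&(x>.2)&(x<.55),100,'carr')
E
```

```text
sleeve [435. 307.] 140 z 0.03 rect [ 410.3 -193.5] [33.5 13.9] 87.9
sleeve [291. 315.] 266 z 0.03 rect [408.6  59.3] [33.8 27.7] 74.6
sleeve [223. 319.] 383 z 0.0301 rect [401.8 178. ] [36.4 33.7] 6.7
sleeve [159. 336.] 692 z 0.0302 rect [374.4 292.1] [63.2 35.7] 13.7
drawer [226. 347.] 46 z 0.0245 rect [352.8 173.6] [ 4.6 29. ] 8.3
drawer [162. 356.] 47 z 0.0249 rect [339.3 286.2] [ 5.8 30.1] 10.5
boxall [438. 315.] 459 z 0.0247 rect [ 395.6 -197.9] [52.5 36.9] 11.4
boxall [290. 317.] 367 z 0.0296 rect [400.1  59.3] [40.  36.3] 88.5
boxall [224. 328.] 756 z 0.0274 rect [382.  176.4] [76.4 37.8] 5.9
boxall [  7. 320.] 232 z 0.0189 rect [402.4 589.6] [29.8 31.6] 0.3
boxall [ 23. 339.] 1463 z 0.0125 rect [373.8 564.9] [87.1 86.9] 0.8
boxall [160. 338.] 862 z 0.0297 rect [368.1 289.2] [77.1 39.7] 13.3
boxall [635. 341.] 217 z 0.0393 rect [ 336.  -553.8] [14.1 83.8] 85.9
boxall [616. 454.] 1849 z 0.022 rect [ 136.2 -511.4] [ 77.2 101.4] 0.5
tray [125. 238.] 7940 z 0.0058 rect [555.3 369.1] [140.8 210.6] 9.5
post [388. 145.] 262 z 0.0702 rect [ 693.8 -118.8] [22.8 40. ] 88.4
post [244. 15
[... 311 characters left out ...]
  48.7] 2.3
carr ends [463. 232.] 715 z 0.04 rect [ 540.2 -244.3] [110.7  46.7] 1.9
carr ends [636. 336.] 91 z 0.0441 rect [ 344.2 -553. ] [ 8.1 50.3] 79.5
carr ends [638. 356.] 29 z 0.0429 rect [ 307.5 -553.8] [ 5.9 16. ] 86.3
tab [637. 204.] 97 z 0.0587 rect [ 577.7 -568.4] [ 9.9 40.5] 87.3
tab [536. 258.] 199 z 0.0573 rect [ 489.9 -369.2] [11.  60.8] 1.9
tab [639. 341.] 17 z 0.0529 rect [ 336.2 -552.2] [ 2.  19.3] 85.9
carr [526. 245.] 4581 z 0.0076 rect [ 516.7 -380.4] [305.5  72.1] 90.0
carr [628. 236.] 636 z 0.0257 rect [ 522.8 -555.9] [58.6 56.6] 83.6
carr [443. 314.] 217 z 0.0244 rect [ 403.7 -210.9] [17.7 68.1] 87.2
carr [636. 341.] 288 z 0.0415 rect [ 336.2 -551.6] [16.  83.6] 85.9
```

```bash
python3 -m handwheel '[[0.27,-0.5,0,-71],[0.27,-0.5,0,-71],[0.27,-0.5,0,-71],[0.27,-0.5,0,-71],[0.27,-0.5,0,-71],[0.27,-0.5,0,-71],[0.27,-0.5,0,-71],[0.27,-0.5,0,-71],[0.27,-0.5,0,-71],[0.27,-0.5,0,-71],[0.27,-0.5,0,-71],[0.27,-0.5,0,-71]]' 100
python3 -m handwheel '[[0.029,-0.49,0,0],[0.029,-0.49,0,0],[0.029,-0.49,0,0],[0.029,-0.49,0,0],[0.029,-0.49,0,0],[0.029,-0.49,0,0],[0.029,-0.49,0,0],[0.029,-0.49,0,0],[0.029,-0.49,0,0],[0.029,-0.49,-0.05,0],[0.029,-0.49,-0.06,0],[0.029,-0.49,-0.06,0]]' 60
python3 - <<'E'
from h import *
c=cam('wrist'); save(c,'w1'); P=cloud(c); Z=P[:,:,2]
print(manip.get_state()['position'], manip.get_state()['orientation'])
m=((Z>.05)&(Z<.07)&(P[:,:,0]<.53)).astype(np.uint8)
n,l,st,ce=cv2.connectedComponentsWithStats(m)
for i in range(1,n):
    if st[i,4]>200:
        w=plane(c,np.argwhere(l==i)[:,::-1],.058)[:,:2].astype(np.float32)
        print(ce[i],st[i],np.nanmedian(Z[l==i]),cv2.minAreaRect(w*1000))
E
```

```text
time: 1.4
position: [0.462, 0.1179, 0.2504]
orientation: [0.001, 0.697, 0.717, -0.0]
wrist_force: [-0.2, 1.3, 0.3]
opening: 0.0851
gripper_force: 0.0
time: 2.6
position: [0.4874, -0.3685, 0.1853]
orientation: [-0.004, 0.696, 0.718, -0.0]
wrist_force: [0.2, -0.0, -0.1]
opening: 0.0515
gripper_force: 0.0
[ 0.48855722 -0.36821084  0.1879017 ] [-2.54990177e-03  6.95491884e-01  7.18529427e-01  9.83036550e-06]
[324.31467045 238.30333097] [ 317  194   16   91 1411] 0.058163194955262565 ((490.0514221191406, -368.1110534667969), (9.770183563232422, 60.49420166015625), 1.713202714920044)
[152.23209877 465.8617284 ] [128 450  49  30 810] 0.05963360308470912 ((356.74530029296875, -564.6489868164062), (35.471351623535156, 28.418365478515625), 53.0229606628418)
```

View pics/w1.png

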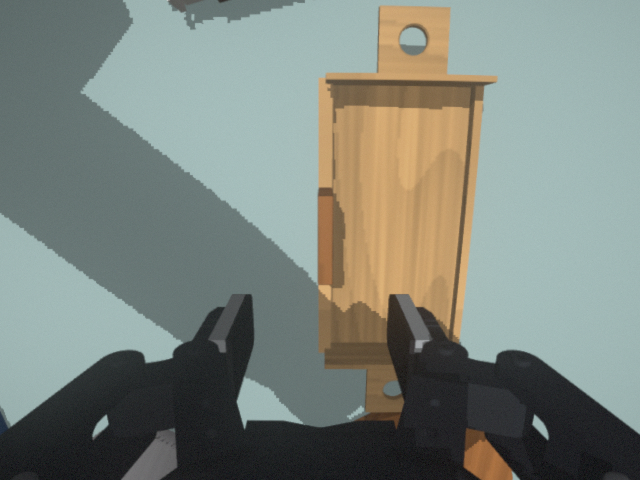

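The wrist view shows the tab at (324,238), which is (0.490,-0.368). That is right between the fingers, so I'll go down, grip and lift.

```bash
python3 -m handwheel '[[0,0,-0.04,0],[0,0,-0.08,0],[0,0,-0.11,0],[0,0,-0.13,0],[0,0,-0.148,0],[0,0,-0.148,0],[0,0,-0.148,0]]' 60
python3 -m handwheel '[[0,0,0,0],[0,0,0,0],[0,0,0,0],[0,0,0,0],[0,0,0,0],[0,0,0,0],[0,0,0,0],[0,0,0,0]]' 0 115
python3 -m handwheel '[[0,0,0.01,0],[0,0,0.02,0],[0,0,0.04,0],[0,0,0.06,0],[0,0,0.08,0],[0,0,0.1,0],[0,0,0.12,0],[0,0,0.12,0],[0,0,0.12,0]]'
python3 - <<'E'
from h import *
c=cam('wrist'); save(c,'w2'); P=cloud(c); Z=P[:,:,2]; np.save('w2.npy',P)
c=cam('top'); save(c,'t2'); P=cloud(c); np.save('t2.npy',P)
E
```

```text
time: 3.35
position: [0.4908, -0.3685, 0.0442]
orientation: [0.001, 0.695, 0.719, 0.0]
wrist_force: [0.1, -0.7, -0.0]
opening: 0.0508
gripper_force: 0.0
time: 4.15
position: [0.4904, -0.3693, 0.0441]
orientation: [0.001, 0.695, 0.719, 0.0]
wrist_force: [-1.6, 1.4, 7.1]
opening: 0.0083
gripper_force: 113.1
time: 5.05
position: [0.4896, -0.3685, 0.1623]
orientation: [0.0, 0.695, 0.719, -0.0]
wrist_force: [0.5, 0.6, -3.6]
opening: 0.0081
gripper_force: 112.2
```

View pics/w2.png

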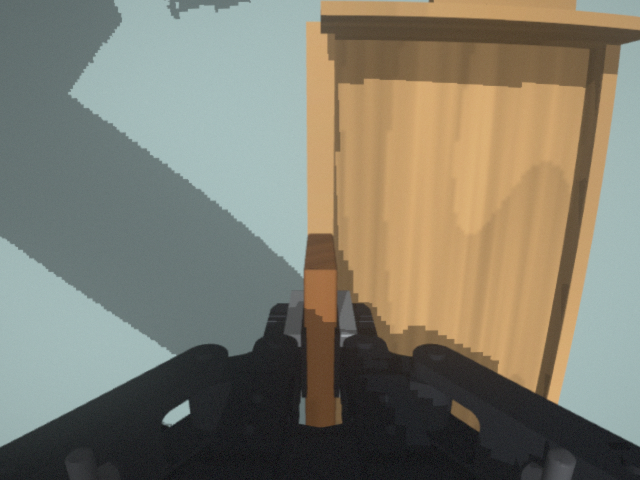

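The carrier is held by its tab, which is at (320,330) in the wrist view. Next I'll measure its tilt and pose in the grip.

```bash
python3 - <<'E'
from h import *
from scipy.ndimage import binary_erosion
s=manip.get_state()['position'];print(s)
P=np.load('w2.npy'); F=P[100:260,370:540].reshape(-1,3); F=F[np.isfinite(F).all(1)]
F=F[abs(F[:,2]-np.median(F[:,2]))<.01]
A=np.c_[F[:,:2],np.ones(len(F))]; k=np.linalg.lstsq(A,F[:,2],rcond=None)[0]; print('floor slopes deg',np.degrees(k[:2]),'z under tool',k@[s[0],s[1],1],'zc',k@[s[0]+.055,s[1],1])
# from top: rim/ears
T=np.load('t2.npy'); Z=T[:,:,2]; print('top')
# tab-relative: front wall line, holes
im=cv2.imread('pics/t2.png')
x,y=T[:,:,0],T[:,:,1]
m=((Z>.1)&(Z<.2)&(x>.47)&(x<.63)&(y<-.2)&(y>-.54)).astype(np.uint8)
# ears: use z window
zs=k@[s[0]+.055,s[1],1]+.034
e=m&(abs(Z-zs)<.012)
n,l,st,ce=cv2.connectedComponentsWithStats(e.astype(np.uint8))
for i in range(1,n):
    if st[i,4]>80:
        q=T[l==i]; print(ce[i],st[i],np.median(q,0),q.min(0),q.max(0))
cr=im[150:330,400:640]; cv2.imwrite('pics/t2c.png',cv2.resize(cr,None,fx=3,fy=3,interpolation=cv2.INTER_CUBIC))
T0=np.load('top0.npy')
for n,u,v in [('pinL',244,147),('pinR',387,140)]:
    q=T0[v-14:v+14,u-8:u+8].reshape(-1,3); q=q[q[:,2]>.076]; print(n,len(q),q.mean(0),q[q[:,2].argmax()])
E
```

```text
[ 0.48889831 -0.36789583  0.16051361]
floor slopes deg [-0.09639395  0.10767047] z under tool 0.12448878028578891 zc 0.1243962487355448
top
[478.44480519 220.86038961] [461 186  33  70 924] [ 0.54071169 -0.24916434  0.15740755] [ 0.48676976 -0.26659165  0.14687993] [ 0.59605235 -0.21858497  0.1646115 ]
pinL 27 [0.69155349 0.13296844 0.08776577] [0.6911794  0.13533382 0.09524659]
pinR 33 [ 0.69508471 -0.11690932  0.08717775] [ 0.69330135 -0.11705096  0.09494208]
```

View pics/t2c.png

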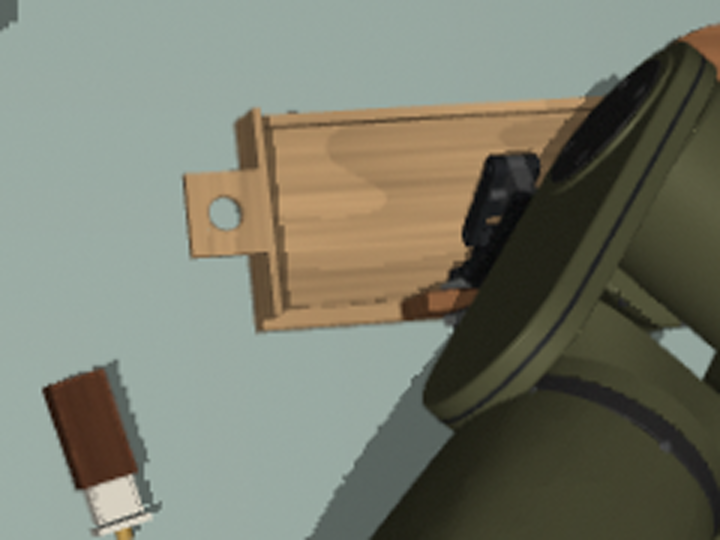

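```bash
python3 -m handwheel '[[0.01,0.02,0.01,0],[0.025,0.06,0.01,-0.3],[0.04,0.1,0.01,-0.6],[0.055,0.14,0.01,-0.9],[0.07,0.18,0.01,-1.2],[0.086,0.22,0.01,-1.2],[0.102,0.26,0.01,-1.2],[0.118,0.3,0.01,-1.2],[0.132,0.335,0.01,-1.2],[0.142,0.36,0.01,-1.2],[0.147,0.3745,0.01,-1.2],[0.147,0.3745,0.01,-1.2]]'
python3 -m handwheel '[[0,0,-0.01,0],[0,0,-0.01,0],[0,0,-0.01,0]]'
python3 - <<'E'
from h import *
s=manip.get_state(); print(s['position'],s['orientation'],s['opening'])
c=cam('top'); save(c,'t3'); np.save('t3.npy',cloud(c))
cr=c['frame'][90:240,180:460,::-1]; cv2.imwrite('pics/t3c.png',cv2.resize(cr,None,fx=2.8,fy=2.8,interpolation=cv2.INTER_CUBIC))
c=cam('wrist'); save(c,'w3'); np.save('w3.npy',cloud(c))
E
```

```text
time: 6.35
position: [0.6364, 0.0075, 0.1707]
orientation: [-0.001, 0.702, 0.712, -0.001]
wrist_force: [-0.2, 0.2, -3.4]
opening: 0.0087
gripper_force: 112.5
time: 6.65
position: [0.6358, 0.0047, 0.1611]
orientation: [-0.001, 0.703, 0.711, -0.001]
wrist_force: [0.5, -0.3, -3.8]
opening: 0.0085
gripper_force: 112.3
[0.63582598 0.00469509 0.16110857] [-0.00077841  0.70312713  0.71106329 -0.00079162] 0.008501294260820903
```

View pics/t3c.png

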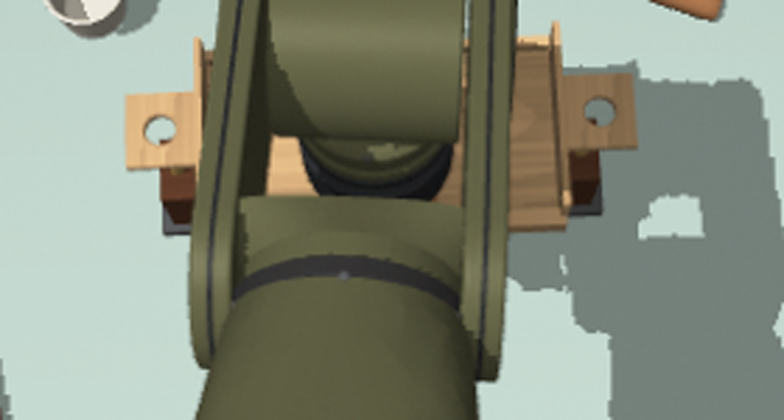

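View pics/w3.png

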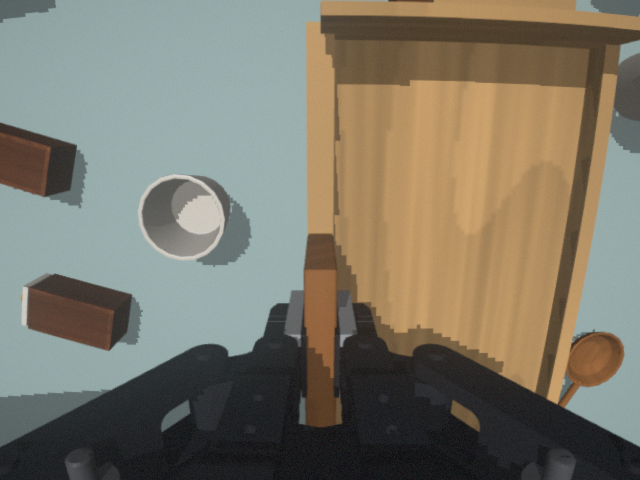

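The ear holes are visible in the top view at full-image (237,136) and (394,130), so I'll ray-cast them against the pins.

```bash
python3 - <<'E'
from h import *
c=cam('top'); im=c['frame']; P=cloud(c); 
s=manip.get_state()['position']; zt=s[2]-.0021-.0+0.0
hs=[]
for u,v in [(237,136),(394,130)]:
    w=np.zeros((480,640),np.uint8); w[v-9:v+10,u-9:u+10]=1
    # hole = pixels whose depth is well under ear top
    m=(w>0)&(P[:,:,2]<zt-.02)
    n,l,st,ce=cv2.connectedComponentsWithStats(m.astype(np.uint8)); i=l[v,u] if l[v,u] else 1+st[1:,4].argmax()
    ear=P[v-14:v+15,u-14:u+15,2]; ez=np.median(ear[ear>.14])
    hs.append(plane(c,[ce[i]],ez-.002)[0]); print(ce[i],st[i],ez,hs[-1])
h=np.array(hs); d=h[0]-h[1]; print('mid',h.mean(0),'dist',np.hypot(*d[:2]),'yaw',np.degrees(np.arctan2(-d[0],d[1])))
# pins from frame0
c0=c; im0=cv2.cvtColor(cv2.imread('pics/top0.png'),cv2.COLOR_BGR2HSV)
ps=[]
for u,v in [(244,152),(388,145)]:
    w=im0[v-22:v+16,u-12:u+12]; m=(w[:,:,2]>95)&(w[:,:,1]>110)&(w[:,:,0]>12)&(w[:,:,0]<30)
    q=np.argwhere(m)[:,::-1]+[u-12,v-22]; print(len(q),q.min(0),q.max(0))
    # tip: end of pin farthest out of the picture centre (highest row up)
    p=plane(c,[[q[q[:,1]<=q[:,1].min()+1][:,0].mean(),q[:,1].min()+.5]],.093)[0]; ps.append(p); print('tip',p)
p=np.array(ps); d=p[0]-p[1]; print('mid',p.mean(0),np.hypot(*d[:2]),np.degrees(np.arctan2(-d[0],d[1])))
# post tops by depth
T=np.load('top0.npy');Z=T[:,:,2]
E
```

```text
[236.55696203 136.02531646] [232 132  10   9  79] 0.1585281933369121 [0.69081643 0.13184339 0.15652819]
[393.72619048 129.21428571] [389 125  11  10  84] 0.15829820595854383 [ 0.69361899 -0.1202473   0.15629821]
mid [0.69221771 0.00579804 0.1564132 ] dist 0.25210626049302226 yaw 0.636946077796954
7 [240 146] [241 149]
tip [0.69274249 0.13508837 0.093     ]
15 [386 139] [389 143]
tip [ 0.69660779 -0.11619107  0.093     ]
mid [0.69467514 0.00944865 0.093     ] 0.25130916805406794 0.8812818797403396
```

```bash
python3 -m handwheel '[[0.0005,0.001,-0.02,0],[0.0005,0.001,-0.035,0],[0.0005,0.001,-0.05,0],[0.0005,0.001,-0.06,0],[0.0005,0.001,-0.068,0],[0.0005,0.001,-0.074,0],[0.0005,0.001,-0.079,0],[0.0005,0.001,-0.079,0],[0.0005,0.001,-0.079,0]]'
python3 - <<'E'
from h import *
c=cam('side'); save(c,'s4')
cv2.imwrite('pics/s4c.png',cv2.resize(c['frame'][120:320,140:400,::-1],None,fx=3,fy=3))
E
```

```text
time: 7.7
position: [0.6375, 0.0069, 0.0837]
orientation: [0.0, 0.703, 0.712, 0.0]
wrist_force: [0.3, 0.4, -3.3]
opening: 0.0083
gripper_force: 112.4
```

View pics/s4c.png

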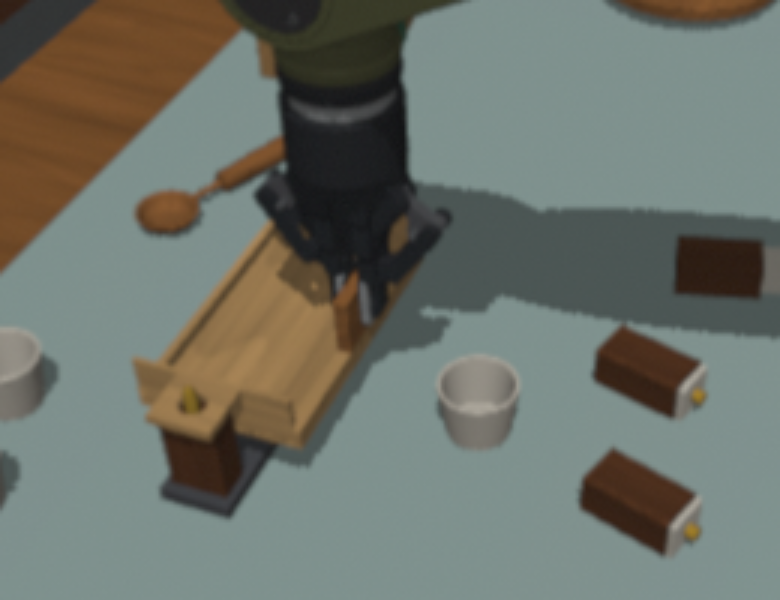

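The near pin is through its ear hole at crop (190,400), and nothing is touching yet. I'll lower the last few millimetres, release and rise.

```bash
python3 -m handwheel '[[0,0,-0.002,0],[0,0,-0.003,0],[0,0,-0.004,0],[0,0,-0.004,0]]'
python3 -m handwheel '[[0,0,0,0],[0,0,0,0],[0,0,0,0],[0,0,0,0],[0,0,0,0]]' 45
python3 -m handwheel '[[0,0,0.03,0],[0,0,0.07,0],[0,0,0.11,0],[-0.03,0,0.15,0],[-0.08,0,0.15,8],[-0.13,0,0.15,16],[-0.17,0,0.15,24],[-0.21,0,0.15,32],[-0.21,0,0.15,40],[-0.21,0,0.15,48]]' 100
python3 - <<'E'
from h import *
s=manip.get_state(); print(s['position'])
c=cam('top'); P=cloud(c); np.save('t5.npy',P); save(c,'t5'); Z=P[:,:,2]; x,y=P[:,:,0],P[:,:,1]
n,l,st,ce=cv2.connectedComponentsWithStats(((Z>.066)&(Z<.0835)&(x>.6)&(x<.76)&(abs(y)<.17)).astype(np.uint8))
for i in range(1,n):
    if st[i,4]>60: q=P[l==i]; print('ear',ce[i],st[i],np.median(q,0))
hs=[]
for u,v in [(244,147),(387,140)]:
    pass
# wall floor
m=(x>.67)&(x<.72)&(abs(y-.006)<.09)&(Z<.1); print('floor z',np.median(Z[m]),m.sum())
for b in (-.07,-.03,.03,.07): q=Z[m&(abs(y-b)<.015)]; print(b,np.median(q) if len(q) else None)
E
```

```text
time: 8.15
position: [0.6375, 0.0068, 0.0801]
orientation: [0.0, 0.703, 0.712, 0.0]
wrist_force: [-2.8, 0.4, 1.1]
opening: 0.0085
gripper_force: 113.0
time: 8.65
position: [0.6374, 0.0069, 0.0795]
orientation: [0.0, 0.703, 0.712, 0.0]
wrist_force: [0.2, -0.2, -0.3]
opening: 0.0386
gripper_force: 0.0
time: 9.65
position: [0.4262, 0.0069, 0.2295]
orientation: [0.001, 0.35, 0.937, 0.0]
wrist_force: [-0.0, 0.9, -0.0]
opening: 0.0854
gripper_force: 0.0
[0.42617485 0.00693902 0.22953177]
ear [384.29889807 143.73553719] [372 114  28  62 726] [ 0.69414145 -0.11111114  0.07627315]
ear [245.85422343 149.88419619] [231 119  28  63 734] [0.69136077 0.12653716 0.076312  ]
ear [316.30232558 179.79069767] [300 178  34   5  86] [0.63412888 0.008366   0.07449105]
floor z 0.04267214318321155 2694
-0.07 0.04261579103951363
-0.03 0.04252731531235032
0.03 0.04278877393360725
0.07 0.04260790632878941
```

View pics/t5.png

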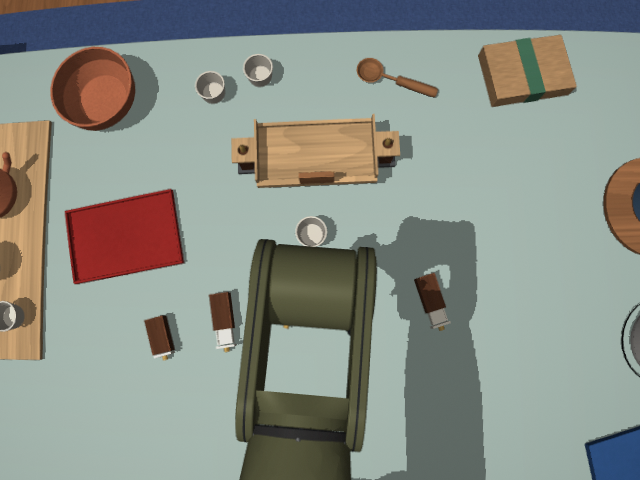

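The carrier hangs level, with its floor at z 0.0427 and both pins in their holes at (243,149) and (388,143). Next I'll write a box detector and start with the boxes that are in view.

```bash
cat > boxes.py <<'E'
from h import *
import sys
def boxes(c,P,xmax=.52,show=True,zt=.03):
    hsv=cv2.cvtColor(c['frame'],cv2.COLOR_RGB2HSV).astype(int); Z=P[:,:,2]; x,y=P[:,:,0],P[:,:,1]; out=[]
    m=((abs(Z-zt)<.0045)&(hsv[:,:,1]>90)&(hsv[:,:,2]<130)&(x<xmax)&(x>.2)&(abs(y)<.5)).astype(np.uint8)
    n,l,st,ce=cv2.connectedComponentsWithStats(m)
    for i in range(1,n):
        if st[i,4]<150: continue
        w=plane(c,np.argwhere(l==i)[:,::-1],zt)[:,:2].astype(np.float32)
        (cx,cy),(a,b),t=cv2.minAreaRect(w*1000)
        if a<b: a,b,t=b,a,t-90
        if t>90:t-=180
        if t<-90:t+=180
        out.append((cx,cy,a,b,t)); 
        if show: print('box px',ce[i].round(),'xy',round(cx,1),round(cy,1),'size',round(a,1),round(b,1),'yaw',round(t,1))
    return out
def yaw():
    q=manip.get_state()['orientation']; return np.degrees(2*np.arctan2(q[2],q[1]))-90
if __name__=='__main__':
    c=cam(sys.argv[1]); boxes(c,cloud(c)); s=manip.get_state(); print('tcp',np.round(s['position'],4),'yaw',yaw().round(2),'t',s['time'])
    if len(sys.argv)>2: save(c,sys.argv[2])
E
python3 boxes.py top
python3 - <<'E'
from boxes import *
P=np.load('top0.npy'); c=cam('top'); c['frame']=cv2.imread('pics/top0.png')[:,:,::-1].copy(); boxes(c,P)
E
```

```text
box px [430. 292.] xy 437.9 -185.7 size 62.3 34.2 yaw 15.9
box px [221. 311.] xy 416.4 181.4 size 62.5 33.5 yaw 6.2
box px [158. 335.] xy 376.1 294.0 size 62.7 35.9 yaw 13.0
tcp [0.427  0.0069 0.2296] yaw 48.72 t 9.75
box px [357. 284.] xy 455.9 -58.6 size 63.6 32.7 yaw -14.7
box px [430. 292.] xy 437.7 -185.8 size 62.7 34.2 yaw 15.8
box px [292. 303.] xy 427.2 56.1 size 62.8 33.8 yaw -16.5
box px [221. 311.] xy 416.4 181.4 size 62.3 33.5 yaw 6.6
box px [158. 335.] xy 376.0 294.1 size 62.7 35.4 yaw 13.7
```

```bash
python3 -m handwheel '[[0.0285,-0.065,-0.03,8],[0.0285,-0.065,-0.06,16],[0.0285,-0.065,-0.09,24],[0.0285,-0.065,-0.12,26.6],[0.0285,-0.065,-0.12,26.6],[0.0285,-0.065,-0.15,26.6],[0.0285,-0.065,-0.18,26.6],[0.0285,-0.065,-0.2,26.6],[0.0285,-0.065,-0.207,26.6],[0.0285,-0.065,-0.207,26.6]]' 85 45
python3 -m handwheel '[[0,0,0,0],[0,0,0,0],[0,0,0,0],[0,0,0,0],[0,0,0,0],[0,0,0,0]]' 0 45
python3 -m handwheel '[[0,0,0.03,0],[0,0,0.07,0],[0,0,0.11,5],[0.04,0,0.14,10],[0.08,0.001,0.14,15.4],[0.12,0.003,0.14,15.4],[0.16,0.004,0.14,15.4],[0.2,0.005,0.14,15.4],[0.23,0.006,0.14,15.4],[0.242,0.0066,0.14,15.4],[0.242,0.0066,0.14,15.4]]'
python3 boxes.py wrist w6
```

```text
time: 10.8
position: [0.4561, -0.0581, 0.0227]
orientation: [-0.0, 0.128, 0.992, 0.0]
wrist_force: [0.4, -0.0, -0.3]
opening: 0.0728
gripper_force: 0.0
time: 11.4
position: [0.4572, -0.0585, 0.024]
orientation: [0.002, 0.128, 0.992, -0.0]
wrist_force: [-0.7, -0.3, 7.0]
opening: 0.033
gripper_force: 46.9
time: 12.5
position: [0.6982, -0.0514, 0.1617]
orientation: [-0.0, -0.007, 1.0, 0.0]
wrist_force: [0.2, -1.1, -0.5]
opening: 0.0335
gripper_force: 46.1
tcp [ 0.6971 -0.0514  0.1616] yaw 90.75 t 12.55
```

View pics/w6.png

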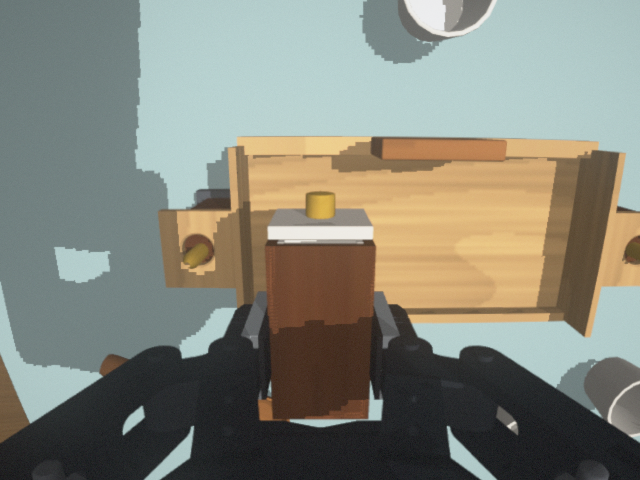

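The box is held straight with its drawer home, and both pins are through the ears at (195,252) and (632,252). Now I'll lower it in.

```bash
python3 -m handwheel '[[0,0,-0.03,0],[0,0,-0.06,0],[0,0,-0.08,0],[0,0,-0.088,0],[0,0,-0.092,0],[0,0,-0.095,0],[0,0,-0.096,0],[0,0,-0.096,0]]'
python3 -m handwheel '[[0,0,0,0],[0,0,0,0],[0,0,0,0]]' 54
python3 -m handwheel '[[0,0,0.03,0],[0,0,0.07,0],[0,0,0.1,0],[-0.05,0.02,0.1,0],[-0.1,0.04,0.1,-5],[-0.15,0.065,0.1,-10],[-0.2,0.085,0.1,-17.2],[-0.24,0.1,0.1,-17.2],[-0.2708,0.108,0.1,-17.2],[-0.2708,0.108,0.08,-17.2],[-0.2708,0.108,0.06,-17.2],[-0.2708,0.108,0.03,-17.2]]' 
python3 boxes.py wrist w7; python3 boxes.py top t7
```

```text
time: 13.35
position: [0.6983, -0.0516, 0.0676]
orientation: [0.001, -0.006, 1.0, -0.0]
wrist_force: [0.1, -0.0, -0.4]
opening: 0.0331
gripper_force: 46.1
time: 13.65
position: [0.6981, -0.0516, 0.0669]
orientation: [0.0, -0.006, 1.0, -0.0]
wrist_force: [0.4, 1.1, -1.2]
opening: 0.046
gripper_force: 0.0
time: 14.85
position: [0.4283, 0.0567, 0.0979]
orientation: [0.003, 0.143, 0.99, 0.0]
wrist_force: [0.9, -0.0, 0.6]
opening: 0.0462
gripper_force: 0.0
box px [556. 171.] xy 415.1 182.1 size 63.5 34.0 yaw 6.9
box px [316. 249.] xy 422.9 57.7 size 57.1 33.3 yaw -16.6
tcp [0.424  0.0565 0.0917] yaw 73.55 t 14.9
box px [430. 292.] xy 437.7 -185.7 size 62.7 34.1 yaw 15.7
box px [216. 309.] xy 416.1 190.5 size 62.8 19.6 yaw -0.5
box px [158. 335.] xy 375.9 294.2 size 62.8 35.3 yaw 13.7
tcp [0.4238 0.0565 0.0929] yaw 73.55 t 14.95
```

View pics/t7.png

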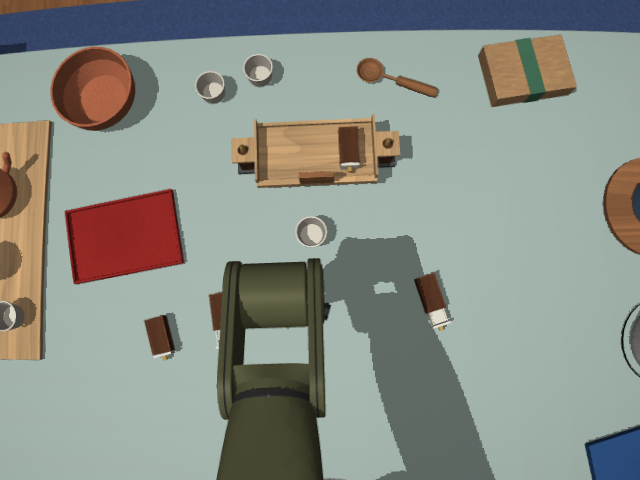

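The box stands in the carrier at (349,146), and the second target is under the gripper.

```bash
python3 -m handwheel '[[0,0,0,0],[0,0,-0.02,0],[0,0,-0.045,0],[0,0,-0.065,0],[0,0,-0.072,0],[0,0,-0.072,0]]' 80
python3 -m handwheel '[[0,0,0,0],[0,0,0,0],[0,0,0,0],[0,0,0,0],[0,0,0,0],[0,0,0,0]]' 0 45
python3 -m handwheel '[[0,0,0.03,0],[0,0,0.07,0],[0,0,0.11,5],[0.04,0,0.14,10],[0.08,0.001,0.14,17.2],[0.12,0.003,0.14,17.2],[0.16,0.004,0.14,17.2],[0.2,0.006,0.14,17.2],[0.24,0.008,0.14,17.2],[0.27,0.0085,0.14,17.2],[0.27,0.0085,0.12,17.2],[0.27,0.0085,0.1,17.2]]'
python3 -m handwheel '[[0,0,-0.02,0],[0,0,-0.04,0],[0,0,-0.05,0],[0,0,-0.055,0],[0,0,-0.058,0],[0,0,-0.058,0]]'
python3 -m handwheel '[[0,0,0,0],[0,0,0,0],[0,0,0,0]]' 54
python3 -m handwheel '[[0,0,0.03,0],[0,0,0.07,0],[0,0,0.1,0],[-0.05,0.035,0.1,0],[-0.1,0.07,0.1,5],[-0.15,0.11,0.1,10],[-0.2,0.15,0.1,13],[-0.24,0.18,0.1,13],[-0.28,0.2,0.1,13],[-0.31,0.22,0.1,13],[-0.321,0.2295,0.07,13],[-0.321,0.2295,0.06,13]]' 
python3 boxes.py wrist; python3 boxes.py top t8
python3 - <<'E'
from h import *
print(np.nanmedian(cloud(cam('top'))[136:142,346:352,2]))
E
```

```text
time: 15.55
position: [0.4273, 0.0565, 0.0247]
orientation: [-0.0, 0.143, 0.99, -0.0]
wrist_force: [-0.9, 0.7, 0.4]
opening: 0.0683
gripper_force: 0.0
time: 16.15
position: [0.4285, 0.0565, 0.026]
orientation: [0.002, 0.143, 0.99, 0.0]
wrist_force: [-1.0, -0.4, 6.4]
opening: 0.0328
gripper_force: 47.2
time: 17.35
position: [0.6981, 0.065, 0.124]
orientation: [0.001, -0.006, 1.0, 0.0]
wrist_force: [0.2, -0.2, -1.4]
opening: 0.033
gripper_force: 46.3
time: 17.95
position: [0.6977, 0.065, 0.0681]
orientation: [0.001, -0.006, 1.0, 0.0]
wrist_force: [-0.3, -1.1, 1.6]
opening: 0.0329
gripper_force: 46.6
time: 18.25
position: [0.6972, 0.065, 0.0667]
orientation: [0.0, -0.006, 1.0, 0.0]
wrist_force: [-0.0, -0.1, 0.7]
opening: 0.0459
gripper_force: 0.0
time: 19.45
position: [0.3719, 0.2958, 0.1246]
orientation: [-0.001, -0.122, 0.993, -0.0]
wrist_force: [-0.3, -0.3, -0.8]
opening: 0.0462
gripper_force: 0.0
box px [321. 252.] xy 374.5 295.6 size 63.0 33.1 yaw 14.1
box px [115. 281.] xy 419.3 183.4 size 53.5 33.6 yaw 6.4
tcp [0.3722 0.2946 0.1229] yaw 103.96 t 19.5
box px [431. 292.] xy 437.7 -185.7 size 62.7 34.1 yaw 15.7
box px [221. 311.] xy 416.4 181.4 size 62.3 33.5 yaw 6.6
box px [161. 346.] xy 357.3 289.5 size 35.0 23.7 yaw -77.9
tcp [0.3739 0.2942 0.1243] yaw 103.87 t 19.55
0.071517726895786
```

View pics/t8.png

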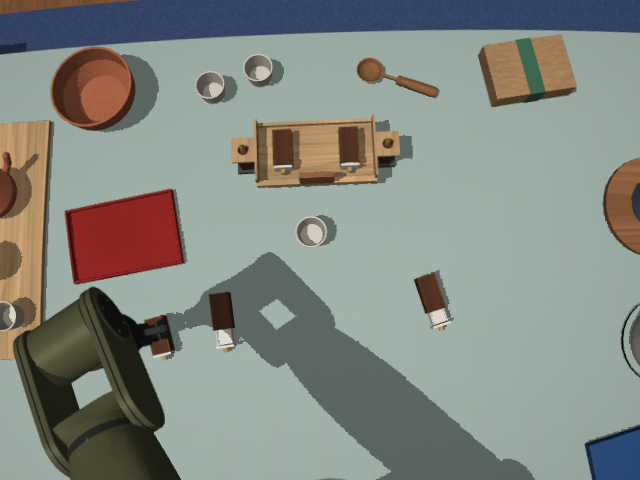

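Both boxes are in the carrier at (284,150) and (349,146), and the third is under the gripper.

```bash
python3 -m handwheel '[[-0.001,0.0005,-0.02,0.2],[-0.001,0.0005,-0.05,0.2],[-0.001,0.0005,-0.08,0.2],[-0.001,0.0005,-0.095,0.2],[-0.001,0.0005,-0.101,0.2],[-0.001,0.0005,-0.101,0.2]]' 80
python3 -m handwheel '[[0,0,0,0],[0,0,0,0],[0,0,0,0],[0,0,0,0],[0,0,0,0],[0,0,0,0]]' 0 45
python3 -m handwheel '[[0,0,0.04,0],[0,0,0.08,0],[0,0,0.12,-5],[0.035,-0.03,0.15,-10],[0.07,-0.06,0.15,-13.2],[0.105,-0.09,0.15,-13.2],[0.14,-0.12,0.15,-13.2],[0.175,-0.15,0.15,-13.2],[0.21,-0.18,0.15,-13.2],[0.245,-0.21,0.15,-13.2],[0.28,-0.245,0.15,-13.2],[0.3,-0.265,0.15,-13.2]]'
python3 -m handwheel '[[0.023,-0.023,0,0],[0.023,-0.023,0,0],[0.023,-0.023,-0.03,0],[0.023,-0.023,-0.06,0],[0.023,-0.023,-0.08,0],[0.023,-0.023,-0.08,0]]'
```

```text
time: 20.2
position: [0.3762, 0.2946, 0.0255]
orientation: [0.0, -0.121, 0.993, -0.0]
wrist_force: [0.5, 0.6, 0.5]
opening: 0.0685
gripper_force: 0.0
time: 20.8
position: [0.3763, 0.2957, 0.027]
orientation: [0.002, -0.121, 0.993, 0.0]
wrist_force: [0.6, -0.6, 5.5]
opening: 0.0333
gripper_force: 47.3
time: 22.0
position: [0.6765, 0.0273, 0.1746]
orientation: [-0.0, -0.006, 1.0, -0.0]
wrist_force: [0.3, 0.2, -0.5]
opening: 0.0331
gripper_force: 46.4
time: 22.6
position: [0.6942, 0.0079, 0.0901]
orientation: [-0.005, -0.007, 1.0, 0.0]
wrist_force: [-0.6, -0.1, -1.8]
opening: 0.0331
gripper_force: 46.4
```

```bash
python3 -m handwheel '[[0,0,-0.01,0],[0,0,-0.02,0],[0,0,-0.026,0],[0,0,-0.0275,0],[0,0,-0.0275,0]]'
python3 -m handwheel '[[0,0,0,0],[0,0,0,0],[0,0,0,0]]' 47
python3 -m handwheel '[[0,0,0.02,0],[0,0,0.05,0],[0,0,0.09,0],[0,0,0.12,0],[-0.05,0.035,0.12,0],[-0.1,0.07,0.12,0],[-0.15,0.1,0.12,0],[-0.2,0.13,0.12,0],[-0.24,0.15,0.12,6],[-0.27,0.165,0.12,6],[-0.2818,0.175,0.09,6],[-0.2818,0.175,0.06,6]]' 
python3 boxes.py wrist;python3 - <<'E'
from boxes import *
c=cam('top'); save(c,'t9'); P=cloud(c); boxes(c,P); boxes(c,P,xmax=.8,zt=.072)
E
```

```text
time: 23.1
position: [0.6986, 0.007, 0.069]
orientation: [0.001, -0.006, 1.0, 0.0]
wrist_force: [-1.4, 0.6, 2.2]
opening: 0.033
gripper_force: 46.8
time: 23.4
position: [0.6979, 0.0069, 0.0677]
orientation: [-0.0, -0.006, 1.0, -0.0]
wrist_force: [-0.2, 0.3, -0.6]
opening: 0.0401
gripper_force: 0.0
time: 24.6
position: [0.414, 0.1837, 0.1281]
orientation: [0.001, -0.061, 0.998, 0.001]
wrist_force: [0.3, 0.3, -0.4]
opening: 0.0401
gripper_force: 0.0
box px [319. 246.] xy 415.0 182.2 size 63.0 33.0 yaw 7.1
tcp [0.4115 0.1819 0.1221] yaw 96.89 t 24.65
box px [431. 292.] xy 437.7 -185.8 size 62.7 34.1 yaw 15.8
box px [315. 145.] xy 697.7 7.7 size 64.0 32.4 yaw 0.9
box px [348. 144.] xy 697.0 -50.4 size 63.6 34.0 yaw 0.7
box px [282. 147.] xy 696.5 64.9 size 63.4 34.1 yaw 1.3
```

View pics/t9.png

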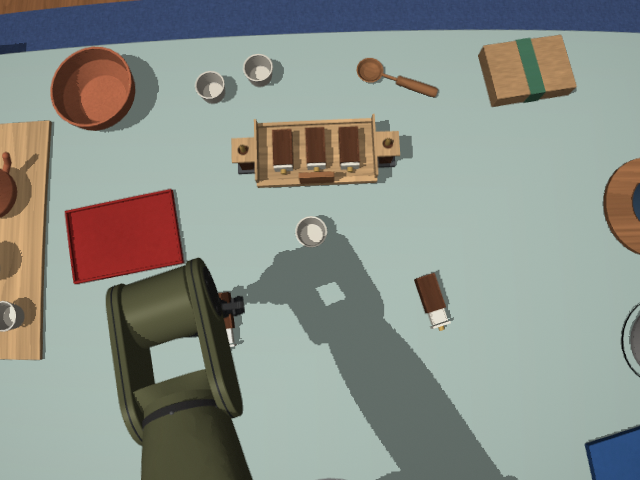

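All three boxes are upright in the carrier at (282,147), (315,145) and (348,144), with top z about 0.072. Now the two with pulled-out drawers go to the tray.

```bash
python3 -m handwheel '[[-0.0005,0.0003,-0.02,0],[-0.0005,0.0003,-0.05,0],[-0.0005,0.0003,-0.08,0],[-0.0005,0.0003,-0.095,0],[-0.0005,0.0003,-0.1025,0],[-0.0005,0.0003,-0.1025,0]]' 80
python3 -m handwheel '[[0,0,0,0],[0,0,0,0],[0,0,0,0],[0,0,0,0],[0,0,0,0],[0,0,0,0]]' 0 45
python3 -m handwheel '[[0,0,0.03,0],[0,0,0.07,0],[0.02,0.02,0.09,2.7],[0.055,0.05,0.09,2.7],[0.09,0.08,0.09,2.7],[0.125,0.11,0.09,2.7],[0.15,0.135,0.09,2.7],[0.159,0.145,0.09,2.7],[0.159,0.145,0.06,2.7],[0.159,0.145,0.03,2.7],[0.159,0.145,0.015,2.7],[0.159,0.145,0.01,2.7]]'
python3 -m handwheel '[[0,0,-0.003,0],[0,0,-0.004,0],[0,0,-0.004,0]]'
python3 -m handwheel '[[0,0,0,0],[0,0,0,0],[0,0,0,0]]' 60
python3 -m handwheel '[[0,0,0.04,0],[0,0,0.08,0],[0,0,0.12,0],[-0.02,-0.045,0.16,0],[-0.04,-0.09,0.18,0],[-0.06,-0.135,0.18,0],[-0.08,-0.18,0.18,0],[-0.1,-0.225,0.18,0],[-0.11,-0.27,0.18,0],[-0.12,-0.315,0.18,0],[-0.13,-0.36,0.18,0],[-0.135,-0.405,0.18,0]]' 
python3 -m handwheel '[[-0.0015,-0.04,0,6.3],[-0.0015,-0.08,0,6.3],[-0.0015,-0.108,-0.05,6.3],[-0.0015,-0.108,-0.085,6.3],[-0.0015,-0.108,-0.085,6.3]]' 
python3 boxes.py wrist;python3 - <<'E'
from boxes import *
c=cam('top'); save(c,'t10'); P=cloud(c); boxes(c,P); boxes(c,P,xmax=.65,zt=.035)
print('tcp',manip.get_state()['position'])
E
```

```text
time: 25.3
position: [0.4162, 0.182, 0.0254]
orientation: [-0.0, -0.058, 0.998, -0.0]
wrist_force: [0.3, 0.5, -0.6]
opening: 0.0683
gripper_force: 0.0
time: 25.9
position: [0.4171, 0.1827, 0.0269]
orientation: [0.002, -0.059, 0.998, 0.0]
wrist_force: [0.5, 0.2, 6.1]
opening: 0.033
gripper_force: 47.3
time: 27.1
position: [0.5727, 0.3264, 0.0323]
orientation: [-0.002, -0.082, 0.997, -0.001]
wrist_force: [0.4, -0.5, -0.6]
opening: 0.0332
gripper_force: 46.4
time: 27.4
position: [0.5756, 0.3276, 0.0329]
orientation: [0.001, -0.082, 0.997, 0.0]
wrist_force: [-0.6, 0.4, -1.2]
opening: 0.0334
gripper_force: 46.4
time: 27.7
position: [0.5751, 0.3274, 0.0322]
orientation: [0.001, -0.082, 0.997, 0.0]
wrist_force: [0.3, -0.1, -0.4]
opening: 0.0513
gripper_force: 0.0
time: 28.9
position: [0.4386, -0.0795, 0.2119]
orientation: [0.001, -0.082, 0.997, -0.0]
wrist_force: [0.7, 0.7, 0.1]
opening: 0.0514
gripper_force: 0.0
time: 29.4
position: [0.434, -0.1845, 0.1205]
orientation: [-0.005, -0.136, 0.991, 0.004]
wrist_force: [-0.8, -0.1, -0.1]
opening: 0.0515
gripper_force: 0.0
box px [317. 251.] xy 436.5 -186.6 size 63.3 33.1 yaw 16.1
tcp [ 0.436  -0.1849  0.1238] yaw 105.68 t 29.45
box px [140. 224.] xy 575.0 327.3 size 65.5 37.8 yaw 10.7
tcp [ 0.43783318 -0.18542496  0.12639966]
```

View pics/t10.png

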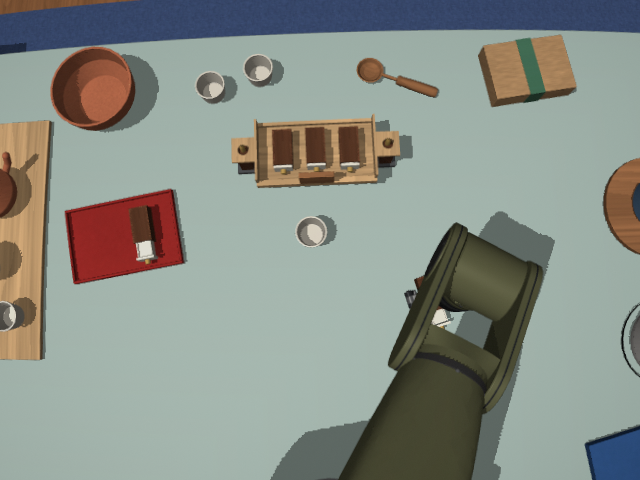

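The first drawer-out box is in the tray at (140,224), and the last one is under the gripper.

```bash
python3 -m handwheel '[[-0.001,0,-0.02,0.1],[-0.001,0,-0.05,0.1],[-0.001,0,-0.08,0.1],[-0.001,0,-0.095,0.1],[-0.001,0,-0.101,0.1],[-0.001,0,-0.101,0.1]]' 80
python3 -m handwheel '[[0,0,0,0],[0,0,0,0],[0,0,0,0],[0,0,0,0],[0,0,0,0],[0,0,0,0]]' 0 45
python3 -m handwheel '[[0,0,0.03,0],[0,0,0.07,0],[0,0,0.11,0],[0,0.03,0.13,-2],[0,0.07,0.13,-4],[0,0.11,0.13,-6.3],[0,0.15,0.13,-6.3],[0,0.19,0.13,-6.3],[0,0.23,0.13,-6.3],[0,0.27,0.13,-6.3],[0.02,0.31,0.13,-6.3],[0.04,0.35,0.13,-6.3]]'
python3 -m handwheel '[[0.015,0.04,0,0],[0.03,0.08,0,0],[0.045,0.12,0,0],[0.06,0.16,0,0],[0.07,0.2,0,0],[0.078,0.23,0,0],[0.083,0.2515,0,0],[0.083,0.2515,-0.03,0],[0.083,0.2515,-0.07,0],[0.083,0.2515,-0.1,0],[0.083,0.2515,-0.118,0],[0.083,0.2515,-0.118,0]]'
python3 -m handwheel '[[0,0,-0.003,0],[0,0,-0.006,0],[0,0,-0.006,0]]'
python3 -m handwheel '[[0,0,0,0],[0,0,0,0],[0,0,0,0]]' 60
python3 -m handwheel '[[0,0,0.04,0],[0,0,0.08,0],[0,0,0.12,0],[-0.03,0.03,0.16,0],[-0.07,0.05,0.18,0],[-0.11,0.07,0.18,0],[-0.15,0.09,0.18,0],[-0.19,0.11,0.18,0],[-0.22,0.12,0.18,0],[-0.26,0.14,0.18,0],[-0.26,0.14,0.18,0]]' 
python3 - <<'E'
from boxes import *
c=cam('top'); save(c,'t11'); P=cloud(c); boxes(c,P); boxes(c,P,xmax=.65,zt=.035); boxes(c,P,xmax=.8,zt=.072)
print('tcp',manip.get_state()['position'],manip.get_state()['time'])
E
```

```text
time: 30.1
position: [0.4385, -0.1858, 0.0269]
orientation: [0.001, -0.138, 0.99, -0.001]
wrist_force: [-0.1, 0.1, 1.3]
opening: 0.0683
gripper_force: 0.0
time: 30.7
position: [0.4386, -0.1865, 0.0272]
orientation: [0.001, -0.138, 0.99, -0.001]
wrist_force: [0.3, 0.3, 6.1]
opening: 0.0334
gripper_force: 47.3
time: 31.9
position: [0.4769, 0.166, 0.1554]
orientation: [0.0, -0.083, 0.997, -0.0]
wrist_force: [0.4, -0.4, 0.1]
opening: 0.0332
gripper_force: 46.3
time: 33.1
position: [0.559, 0.415, 0.0349]
orientation: [-0.002, -0.083, 0.997, -0.001]
wrist_force: [-0.2, -0.1, -0.5]
opening: 0.0332
gripper_force: 47.1
time: 33.4
position: [0.5606, 0.416, 0.0323]
orientation: [0.001, -0.083, 0.997, 0.0]
wrist_force: [0.3, -0.1, 0.2]
opening: 0.0335
gripper_force: 47.1
time: 33.7
position: [0.5604, 0.416, 0.0319]
orientation: [0.0, -0.083, 0.997, 0.0]
wrist_force: [-0.6, -0.5, 0.9]
opening: 0.051
gripper_force: 0.0
time: 34.8
position: [0.2959, 0.5575, 0.2117]
orientation: [-0.001, -0.086, 0.996, 0.001]
wrist_force: [0.6, -0.4, -0.8]
opening: 0.0511
gripper_force: 0.0
box px [140. 224.] xy 574.8 327.1 size 65.9 37.3 yaw 9.2
box px [ 93. 233.] xy 560.2 415.1 size 65.7 35.9 yaw 9.5
box px [315. 145.] xy 698.1 7.8 size 63.4 32.4 yaw 0.9
box px [348. 144.] xy 697.0 -50.3 size 63.6 34.2 yaw 1.0
box px [282. 147.] xy 696.5 65.0 size 63.3 34.3 yaw 1.5
tcp [0.29795997 0.55671457 0.21166183] 34.85
```

View pics/t11.png

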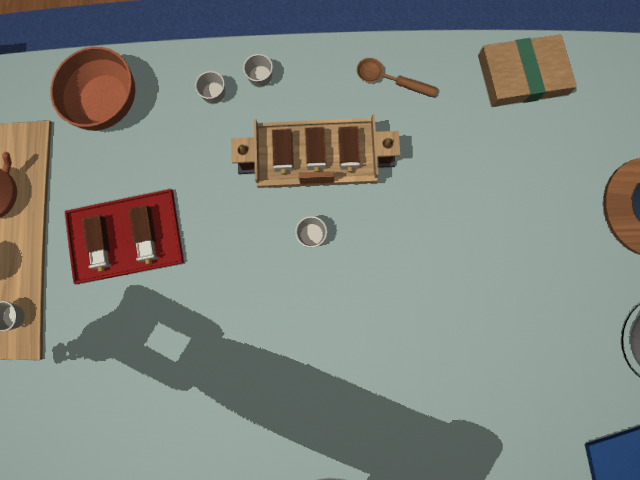

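The tray holds two boxes with their drawers out, at (96,240) and (143,232). The carrier holds three with drawers in, the cup is untouched at (311,232), and no other box is visible.

```bash
python3 -c "
from plant import manip; print(manip.finish_job())"
```

```text
the job is handed in; nothing more can be done
None
```

The job is handed in, with no verdict returned: the carrier hangs level on both pins with the three drawer-in boxes on its floor, the two drawer-out boxes are in the red tray, and the cup was not moved.

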